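Snap the cover onto the prism cell and keep it pressed

ROBOT

A 6-joint arm with a two-finger parallel gripper is mounted at the origin on the work surface. World frame = base frame: x ahead of the robot, y to its left, z up, the work surface at z = 0. Lengths are in mm, angles in degrees, forces in N, time in s.
With the tool pointing down it reaches from about 375 to 925 mm from the base axis. Payload 5.7 kg.
Tool frame: the origin (TCP) lies on the centre line of the jaws, within the pads' length; the fingertips stand 17 mm ahead of it and the grasp point (between the pads) lies 2 mm behind it (robot.finger_overhang is the distance from the TCP to the fingertips, in mm); y points along the fingers, x is the direction in which the jaws open and shut, and the axes are right-handed (so a half turn about y gives the same grasp; the last joint's range is limited). The gripper opens to 88 mm and grips with 3 to 60 N. Pads are 20 mm wide; open, the fingers measure 115 mm over their backs; the gripper's body (75 mm by 178 mm) begins 61 mm behind the grasp point.
Start: joints at [-71.912, 20.558, 86.54, -0, 72.909, -6.595], TCP at [250.539, -545.151, 204.423] pointing down, gripper open.
Joint ranges: [-170.27, 170.27], [-57.76, 135], [12.27, 136.19], [-55.21, 235.2], [11.17, 155.16], [-170.74, 170.74]. Speed limits (degrees/s): [136.94, 136.94, 180, 180, 180, 180].

INTERFACE

Orientations are given as a 3x3 rotation matrix whose columns are the frame's x, y, z axes.
In Python, from station import robot, imaging, models gives the robot as it stands.
- The arm moves only by the tool arm_command, never from a script. Its arguments are lists of equal length, an entry for each row: "dp": the shift along the tool's x, y, z in mm, a list of three; "rot": the turn, a rotation vector about the tool's x, y, z in degrees, a list of three; "grip": the opening, from 0 (shut) to 1 (fully open). A call has 1 to 20 rows; each row shifts and turns the commanded pose from where the row before left it, along the tool's axes as they then stand; what a row does not reach is not made up. A row lasts 1/12 s, in which the tool goes at most 41.7 mm and 7.16 degrees, less where a joint would pass 70% of its speed; a pose out of reach is approached as far as the arm can. A call with a gripper value outside its range is refused whole. The fingers move at their own pace and stop on an object; "force" is the grip in N (left out, the last holds). Time passes only in rows, so rows that do not move let the fingers close. It gives the time, the measured TCP pose, the force and the opening at its end, in the units of the state.
- robot.get_state(): the state, without advancing time (a new reading comes with each control period).
- imaging.get_image(name): name is "side" or "top"; returns (picture, depth): 400x640x3 uint8, red, green, blue; 400x640 float32, mm along the optical axis (not along the pixel's ray), 0 where there is no reading.
- imaging.calibration(name): a dict with "intrinsics" (3x3 intrinsics, pixels), "rvec" (rotation vector, rad) and "tvec" (3), from world to camera coordinates, as OpenCV has them. Camera axes: x right, y down, z forward; pixel columns grow to the right and rows downward; lengths in mm; the calibration is good to about 2 mm. A picture is of the moment at which its call begins. calibration takes no time and is no camera call.
- robot.finish_job(): hands the job in, once; it reports no verdict.
Trained networks look in the newest picture that a camera, given by its name, has taken for a name from the list of things; names that differ only in an ending like _2 or _b are one class to them, and where a whole thing is asked for, a point or a joint stands for the part that bears it (a point fixed in the world has none). Each returns a list of dicts, best first, with "conf" (0 to 1); they miss things now and then, are a little off and sometimes report something else, mostly with a low value. They report only what shows in the picture. A call takes as long as a camera call. They do not tell look-alikes from the thing itself.
- models.look_for(camera, label): "at" ([x, y, z] in mm, in world coordinates, good to about 4 mm: the middle of the surface that is visible of it).
The state is a dict: "clock": time; "joints": joint angles; "qvel": joint speeds; "joint_torque": joint torques, N m; "tool_pos": TCP position; "tcp_rot": TCP orientation; "wrist_force": force on the tool from outside, world axes, zero at the start; "wrist_torque": the same for the moment, N m; "opening": opening from 0.0 (shut) to 1.0 (fully open).
Only numpy, scipy, OpenCV 4.12 (cv2) and the standard library are available. Lean on these libraries where they do the work, as an engineer would, in place of code of your own. Each camera call takes 0.05 s, during which the arm holds its last target. There are 200 camera calls.

TASK

Pick up the brass-framed cover from the cork mat by its white porcelain grip, pinching gently because the porcelain breaks when squeezed with more than 25 N, and carry it to the grey prism cell. Press it down between the guides until both spring clips snap over its edge and the force suddenly drops, then keep pressing so that the rubber gasket stays well squeezed (about 10 N or a little more), and finish like that: the program ends with the gripper still on the cover and still pressing it down. Leave everything else on the bench where it is.

Things in the scene. Friction and masses are not known exactly. Their poses are not given: they have to be found in the camera images.
- cover: Loose clip-on cover, 0.1 to 0.2 kg: brass-framed clear plate 80 (x) x 66 (y) x 10 mm (x ends taper to 73 mm below) with a white porcelain grip on its middle, a bar 44 (x) x 14 (y) mm, 30 mm high (top 40 mm above the underside). Origin: centre of the underside, z up. Starts flat on the mat, underside 5 mm above the bench. Pinch the grip across y from above. The same after half a turn.
- grip (a point): Centre of the cover's porcelain grip, 30 mm above the cover's underside (20 mm above the plate's top face, 10 mm below the grip's top). Fingertips low on the grip can also push on the plate. The porcelain breaks if the fingers' forces on it add up to more than 50 N, that is 25 N from each of two.
- mat: Fixed cork mat 130 x 110 x 5 mm on which the cover starts. Origin: centre of its underside, on the bench.
- cell: Fixed grey prism cell, base 130 (x) x 100 (y) x 16 mm, a small green glass prism in its middle, spring clips at its x ends, guides at its y sides. Origin: centre of its underside, on the bench, z up. The cover goes on centred over the origin, its x along the cell's x, either way round.
- seat (a point): Point at the cell's centre, 26 mm above the bench, at the height of the brass hard stops. While going down, the cover's underside meets the clip noses at about 16 to 22 mm above this point; the push then rises to about 10 to 18 N and drops suddenly at about 6 mm above it (snapped). Pressed home: underside 0 to 3.5 mm above it.
- gasket (a joint): Squeeze of the rubber gasket ring under the cover (m): 0 free (its top 34 mm above the bench), 0.008 when the cover reaches the hard stops. It pushes up with 2 N per mm of squeeze, that is 16 N at 0.008. A snapped cover that nobody presses rests at about 0.003; pressed well means more than 0.0045.
- clip_front (a joint): Outward shift of the steel spring clip at the cell's -x end (m): 0 at rest, its nose then reaching 3.5 mm over the edge of a centred cover; about 0.0035 while the cover's edge pushes past the nose; back to 0 when snapped. A sloping ramp on top leads the cover in.
- clip_back (a joint): The same for the spring clip at the cell's +x end.
- reflector: Bystander: copper bowl-shaped lamp reflector, 130 mm across, 55 mm high, far side of the bench. Origin: centre of its underside.
- mallet: Bystander: wooden mallet lying at the left, head 70 x 100 x 60 mm, handle 200 mm. Origin: under the centre of the head; the handle points to its -x.
- palette: Bystander: white porcelain spotting palette with six wells, 90 x 150 x 12 mm, far side of the bench. Origin: centre of its underside.
- bottle: Bystander: white bottle with a blue cap, 48 mm across, 100 mm high, far right of the bench. Origin: centre of its underside.
- cabinet: Bystander, fixed: dark wooden cabinet with a sliding glass door, 340 x 170 x 200 mm, at the right side of the bench. Origin: centre of its underside.
- prism_a: Bystander: green glass prism block, 80 mm high, inside the cabinet. Origin: centre of its underside.
- prism_b: Bystander: a second green glass prism block, 80 mm high, inside the cabinet. Origin: centre of its underside.
- guide_top (a point): Point at the cell's centre, 54 mm above the bench, level with the tops of the flared lead-ins of the two guides. The guides stand along the cell's y sides, inner faces 72 mm apart for the 66 mm wide cover, straight up to 46 mm above the bench.
There are look-alikes about, which are no part of the job. Leave any red look-alike of the cover alone.

How it is judged (in metres and radians):
On the way, in this order (a step that is already met when the one before it is completed fails the run):
1. the cover is lifted clear by the fingers (height (world z) of cover above 0.05 m and contact force between the fingers and cover above 1 N), for 0.2 s.
2. the cover has snapped under both clips (value of joint each of clip_front, clip_back below 0.0012 m and z of cover in the frame of seat below 0.006 m and horizontal distance between cover and seat below 0.006 m), for 0.2 s.
At the end, for the whole second after the job is handed in: Cover in the cell: centred within 5 mm, in line within 0.08 rad, level within 0.06 rad, underside less than 4.2 mm above the hard stops, both clips back within 1.2 mm; fingers still on it with over 4 N and the gasket still squeezed over 4.5 mm (9 N), at rest (horizontal distance between cover and seat below 0.005 m and angle between the x axis of cover and the x axis of cell, either way round below 0.08 rad and angle between cover's own z axis and vertical below 0.06 rad and z of cover in the frame of seat below 0.0042 m and value of joint each of clip_front, clip_back below 0.0012 m and value of joint gasket above 0.0045 m and contact force between the fingers and cover above 4 N and linear speed of cover below 0.02 m/s); the arm keeps its last pose, push and grip.
It fails at once if the porcelain grip is squeezed with more than 25 N a finger (50 N in all) (contact force between the fingers and cover_c1 above 50 N).
It fails at once if a bystander is disturbed (moved more than 20 mm) (distance of any of reflector, mallet, palette, bottle, prism_a, prism_b from where it was at the start of the episode above 0.02 m).
It also fails if it takes over 58 s, if anything falls off the work surface, if the arm or the gripper's body presses on something with over 40 N, if the wrist force passes 120 N, or if a joint passes its speed limit or range.

## Working session

There is one attempt and no reset: what is moved stays moved. The work goes in short steps, Python scripts to look and compute and a tool call to move; the robot and the scene stay as the last step left them, time stands still between calls to the robot, and variables do not carry over. Pictures are saved under pics/ and viewed, about 8 in all and at most 12, crops included, and the job is handed in when it is done.

Besides the shell and the picture viewer there is one more tool, called as name(argument=value, ...) on one line, values as JSON. arm_command: Moves the arm, as the interface text tells. Its arguments: {"type":"object","properties":{"dp":{"type":"array","items":{"type":"array","items":{"type":"number"}}},"rot":{"type":"array","items":{"type":"array","items":{"type":"number"}}},"grip":{"type":"array","items":{"type":"number"}},"force":{"type":"number"}},"required":["dp","rot","grip"]}

```bash
mkdir -p pics
cat > h.py <<'E'
from station import robot, imaging, models
import numpy as np, cv2
def cloud(name):
    im,d=imaging.get_image(name); c=imaging.calibration(name)
    K=np.array(c["intrinsics"]);R=cv2.Rodrigues(np.array(c["rvec"],float))[0];t=np.array(c["tvec"],float).ravel()
    v,u=np.mgrid[:400,:640]
    P=np.stack([(u-K[0,2])/K[0,0]*d,(v-K[1,2])/K[1,1]*d,d],-1)
    W=(P-t)@R; W[d==0]=np.nan
    return im,W
def proj(name,p):
    c=imaging.calibration(name)
    return cv2.projectPoints(np.array([p],float),np.array(c["rvec"],float),np.array(c["tvec"],float),np.array(c["intrinsics"],float),None)[0].ravel().round(1)
E
python3 - <<'E'
from h import *
for n in("top","side"):
    im,W=cloud(n); cv2.imwrite(f"pics/{n}0.png",im[:,:,::-1])
    np.save(n,W); np.save(n+"i",im)
    for l in("cover","grip","cell","mat"):
        for r in models.look_for(n,l)[:3]: print(n,l,np.round(r["at"]),round(r["conf"],2),proj(n,r["at"]))
s=robot.get_state();print(s["tcp_rot"],s["wrist_force"],s["clock"])
E
```

```text
top cover [514. 280.  10.] 0.88 [208.5 220.8]
top cover [520. 134.  15.] 0.8 [256.3 218.2]
top cover [359.  89.   7.] 0.61 [271.  271.4]
top grip [521. 129.  17.] 0.9 [257.7 218. ]
top grip [513. 284.  10.] 0.78 [207.2 221.1]
top grip [364.  87.  15.] 0.74 [271.3 270.1]
top cell [ 548. -193.   16.] 0.87 [362.9 208.7]
top cell [534. 118.   4.] 0.61 [262.  213.9]
top mat [533. 120.   4.] 0.94 [261.4 214.2]
side cover [508. 286.  14.] 0.81 [260.3 303. ]
side cover [358.  98.  10.] 0.68 [352.4 281.7]
side grip [508. 296.   9.] 0.97 [257.8 307.1]
side grip [362.  95.   6.] 0.91 [351.6 280.9]
side grip [520. 145.  15.] 0.76 [292.  263.4]
side cell [ 547. -184.   28.] 0.83 [347.9 191.2]
side cell [516. 134.   4.] 0.62 [295.9 264. ]
side mat [514. 135.   4.] 0.69 [296.4 264.4]
[[ 4.17602310e-01 -2.80133295e-05  9.08629908e-01]
 [-9.08629904e-01  9.02490047e-05  4.17602310e-01]
 [-9.37013760e-05 -9.99999996e-01  1.22344439e-05]] [ 0.30755082 -0.88768401  1.06152827] 0.5
```

View pics/top0.png

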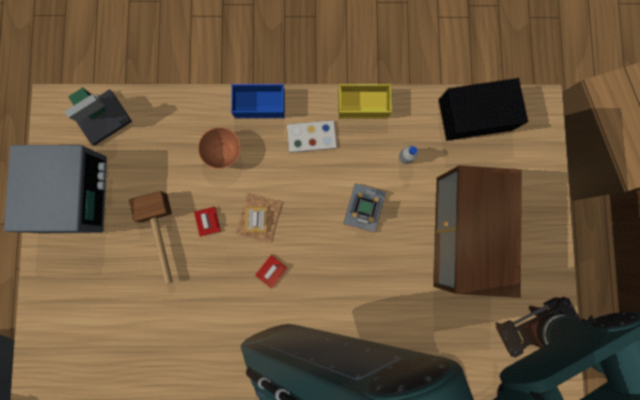

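View pics/side0.png

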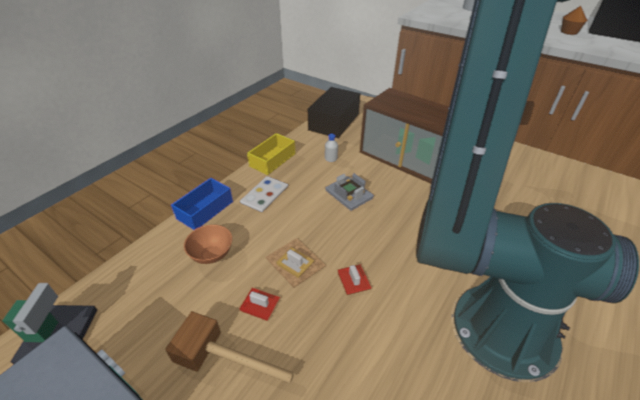

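The look-alikes are the red covers at top px (207,221) and (271,271). The brass-framed cover is on the cork mat at (257,218), and the cell is at (364,208). I choose (257,218), and will check it in a crop and measure.

Run:
```python
from h import *
im=np.load("topi.npy");si=np.load("sidei.npy")
a=cv2.resize(im[190:245,235:290],(400,400),interpolation=3)
b=cv2.resize(im[180:235,337:392],(400,400),interpolation=3)
np.set_printoptions(suppress=True,precision=1)
cv2.imwrite("pics/crop1.png",np.hstack([a,b])[:,:,::-1])
for n in("top","side"):
    W=np.load(n+".npy")
    for nm,c,r,zs in(("cover",(525,132),75,[(10,22),(25,60)]),("cell",(548,-190),100,[(10,22),(30,70)]),("mat",(525,132),110,[(3,60)])):
        for lo,hi in zs:
            m=(np.hypot(W[...,0]-c[0],W[...,1]-c[1])<r)&(W[...,2]>lo)&(W[...,2]<hi)
            p=W[m]
            if len(p)<5: print(n,nm,lo,len(p));continue
            rr=cv2.minAreaRect(p[:,:2].astype(np.float32))
            print(n,nm,lo,hi,len(p),rr,"z",np.percentile(p[:,2],[5,50,95]))
    m=lambda c,r:(np.hypot(W[...,0]-c[0],W[...,1]-c[1])<r)
W=np.load("top.npy")
print(W[210:227,248:268,2].round())
print(W[198:220,353:378,2].round())
```

```text
top cover 10 22 401 ((526.0322265625, 131.92941284179688), (113.54568481445312, 85.09230041503906), 0.29973846673965454) z [10.3 13.5 17.8]
top cover 25 60 77 ((519.3527221679688, 136.09913635253906), (14.680872917175293, 42.37450408935547), 88.00846099853516) z [32.1 42.5 47.8]
top cell 10 22 824 ((553.0541381835938, -198.2291259765625), (100.08845520019531, 130.41122436523438), 73.50142669677734) z [11.2 15.3 20.2]
top cell 30 70 382 ((553.217041015625, -198.04681396484375), (86.67023468017578, 97.3195571899414), 73.2933349609375) z [30.6 38.3 55.2]
top mat 3 60 1300 ((527.4298706054688, 135.20486450195312), (201.60446166992188, 212.70352172851562), 53.5955696105957) z [ 3.3  7.3 38.5]
side cover 10 22 461 ((517.8780517578125, 136.87188720703125), (102.15814971923828, 76.03428649902344), 7.127958297729492) z [11.2 15.1 18.8]
side cover 25 60 131 ((518.7045288085938, 137.0549774169922), (15.731338500976562, 43.98678207397461), 87.25589752197266) z [27.9 43.7 47.7]
side cell 10 22 416 ((553.7882080078125, -196.60325622558594), (101.51362609863281, 131.97817993164062), 73.275344848632
[... 3358 characters left out ...]
9. 33. 31. 33. 30. 11. 16. 11. 13. 18.
  14. 34. 35. 17. 13. 35. 48.]
 [25. 24. 27. 30. 14. 18. 14. 23. 31. 35. 34. 33. 31. 33. 36. 31. 15. 11.
  31. 32. 31. 14. 19. 48. 47.]
 [20. 23. 28. 16. 17. 17. 13. 19. 13. 15. 15. 37. 31. 34. 33. 34. 40. 16.
  31. 40. 29. 18. 30. 46. 52.]
 [21. 26. 27. 21. 15. 18. 19. 15. 15. 17. 16. 15. 16. 10. 28. 32. 32. 16.
  35. 28. 10. 17. 31. 46. 53.]
 [15. 10. 20. 16. 16. 47. 39. 16. 13. 16. 15. 19. 15. 15. 13. 16. 25. 14.
  14. 36. 18. 12. 37. 47. 48.]
 [11. 14. 16. 16. 16. 52. 53. 54. 48. 39. 41. 14. 14. 15. 11. 14. 30. 29.
  29. 27. 16. 25. 48. 45. 53.]
 [12. 14. 15. 16. 41. 51. 51. 56. 56. 56. 48. 48. 48. 41. 16. 14. 23. 27.
  28. 22. 10. nan 25. 37. 14.]]
```

View pics/crop1.png

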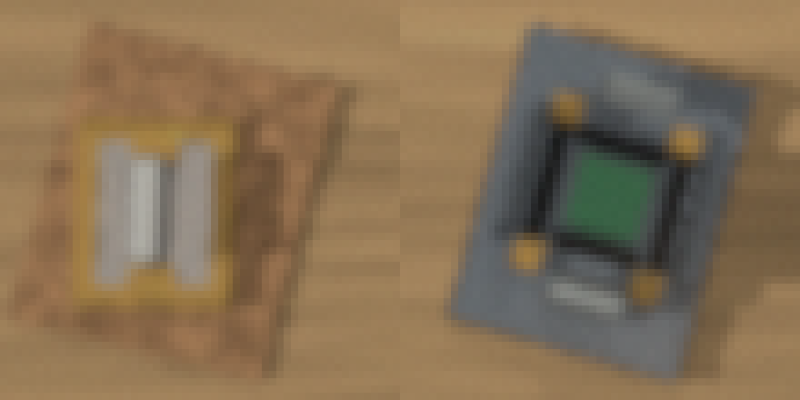

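The brass cover on the mat is confirmed in the left crop: brass frame with a pale grip bar near vertical. It is at about (519,136.5) with yaw −2.4°. The cell is at (553.2,−197.5) with yaw −16.7°, and its clips show at crop px (645,90) and (585,295). I'll go up and turn, then cross over.

arm_command(dp=[[0, -40, 0], [0, -40, 0], [0, -40, 0], [0, 0, 0], [0, 0, 0], [0, 0, 0], [0, 0, 0]], rot=[[0, 0, 0], [0, 0, 0], [0, 0, 0], [0, 6.8, 0], [0, 6.8, 0], [0, 6.8, 0], [0, 6.7, 0]], grip=[0.45, 0.45, 0.45, 0.45, 0.45, 0.45, 0.45], force=15)

```text
clock: 1.08
tool_pos: [250.6, -545.2, 324.9]
tcp_rot: [[-0.048, 0.0, 0.999], [-0.999, -0.001, -0.048], [0.001, -1.0, 0.0]]
wrist_force: [-0.5, -0.3, 0.3]
opening: 0.508
```

arm_command(dp=[[-34.6, 0, 12], [-34.6, 0, 12], [-34.6, 0, 12], [-34.6, 0, 12], [-34.6, 0, 12], [-34.6, 0, 12], [-34.6, 0, 12], [-34.6, 0, 12], [-34.6, 0, 12], [-34.6, 0, 12], [-34.6, 0, 12], [-34.6, 0, 12], [-34.6, 0, 12], [-34.6, 0, 12], [-34.6, 0, 12], [-34.6, 0, 12], [-34.6, 0, 12], [-34.6, 0, 12], [-34.6, 0, 12], [-34.6, 0, 12]], rot=[[0, 0, 0], [0, 0, 0], [0, 0, 0], [0, 0, 0], [0, 0, 0], [0, 0, 0], [0, 0, 0], [0, 0, 0], [0, 0, 0], [0, 0, 0], [0, 0, 0], [0, 0, 0], [0, 0, 0], [0, 0, 0], [0, 0, 0], [0, 0, 0], [0, 0, 0], [0, 0, 0], [0, 0, 0], [0, 0, 0]], grip=[0.45, 0.45, 0.45, 0.45, 0.45, 0.45, 0.45, 0.45, 0.45, 0.45, 0.45, 0.45, 0.45, 0.45, 0.45, 0.45, 0.45, 0.45, 0.45, 0.45])

```text
clock: 2.75
tool_pos: [519.8, 138.0, 324.6]
tcp_rot: [[-0.042, 0.0, 0.999], [-0.999, 0.0, -0.042], [-0.0, -1.0, 0.0]]
wrist_force: [-0.4, -0.2, 0.7]
opening: 0.45
```

arm_command(dp=[[0, 40, 0], [0, 40, 0], [0, 40, 0], [0, 40, 0], [0, 40, 0], [0, 0, 0]], rot=[[0, 0, 0], [0, 0, 0], [0, 0, 0], [0, 0, 0], [0, 0, 0], [0, 0, 0]], grip=[0.45, 0.45, 0.45, 0.45, 0.45, 0.45])

```text
clock: 3.25
tool_pos: [513.5, 135.4, 117.9]
tcp_rot: [[-0.042, -0.013, 0.999], [-0.999, -0.002, -0.042], [0.002, -1.0, -0.013]]
wrist_force: [-1.6, -0.3, -0.4]
opening: 0.45
```

arm_command(dp=[[0, 0, 0], [0, 0, 0], [0, 20, 0], [0, 10, 0], [0, 0, 0], [0, 0, 0], [0, 0, 0]], rot=[[0, 0, 0], [0, 0, 0], [0, 0, 0], [0, 0, 0], [0, 0, 0], [0, 0, 0], [0, 0, 0]], grip=[0.45, 0.45, 0.45, 0.45, 0.45, 0.45, 0.45])

```text
clock: 3.83
tool_pos: [520.6, 136.2, 95.9]
tcp_rot: [[-0.042, 0.002, 0.999], [-0.999, 0.0, -0.042], [-0.0, -1.0, 0.002]]
wrist_force: [-0.2, 1.0, -0.3]
opening: 0.451
```

Run:
```python
from h import *
im,W=cloud("side")
cv2.imwrite("pics/side1.png",cv2.resize(im[150:310,215:415],(800,640),interpolation=3)[:600,:,::-1])
s=robot.get_state();print(s["tool_pos"],s["wrist_force"],s["tcp_rot"])
```

```text
[520.4900465  136.24844246  95.83150863] [-0.59981603  0.48256853  1.08462136] [[-4.21349945e-02  2.10257655e-03  9.99109714e-01]
 [-9.99111821e-01  3.71424639e-04 -4.21358650e-02]
 [-4.59687847e-04 -9.99997721e-01  2.08505911e-03]]
```

View pics/side1.png

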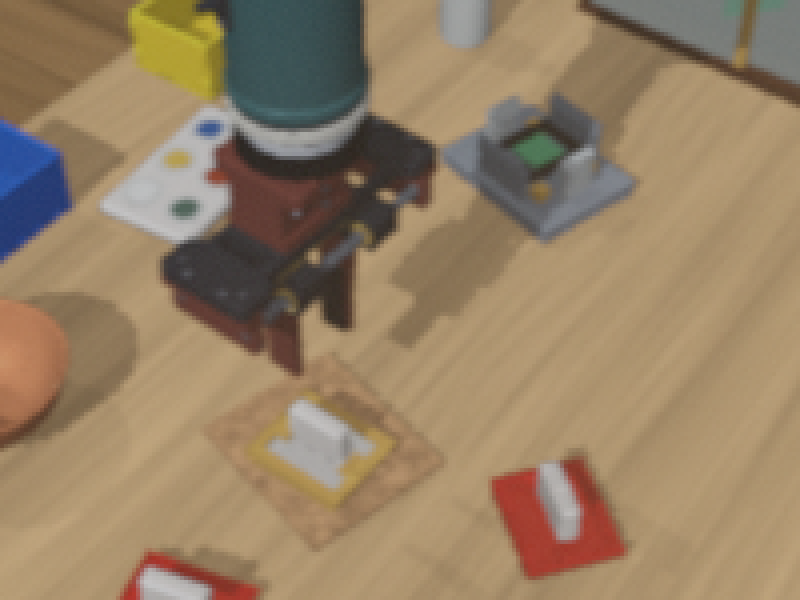

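The open gripper is over the brass cover (grip bar at crop px (320,430)), and the bar is square to the jaws. I'll descend.

arm_command(dp=[[0, 20, 0], [0, 20, 0], [0, 10, 0], [0, 6, 0], [0, 0, 0], [0, 0, 0], [0, 0, 0]], rot=[[0, 0, 0], [0, 0, 0], [0, 0, 0], [0, 0, 0], [0, 0, 0], [0, 0, 0], [0, 0, 0]], grip=[0.45, 0.45, 0.45, 0.45, 0.45, 0.45, 0.45])

```text
clock: 4.47
tool_pos: [520.3, 136.2, 39.3]
tcp_rot: [[-0.042, 0.001, 0.999], [-0.999, 0.0, -0.042], [-0.0, -1.0, 0.001]]
wrist_force: [0.2, -0.5, -0.7]
opening: 0.447
```

arm_command(dp=[[0, 2, 0], [0, 2, 0], [0, 1, 0], [0, 1, 0], [0, 0, 0], [0, 0, 0], [0, 0, 0]], rot=[[0, 0, 0], [0, 0, 0], [0, 0, 0], [0, 0, 0], [0, 0, 0], [0, 0, 0], [0, 0, 0]], grip=[0.45, 0.45, 0.45, 0.45, 0.45, 0.45, 0.45])

```text
clock: 5.05
tool_pos: [519.5, 136.1, 32.5]
tcp_rot: [[-0.042, -0.0, 0.999], [-0.999, 0.0, -0.042], [-0.0, -1.0, -0.0]]
wrist_force: [-0.9, 1.2, 0.2]
opening: 0.445
```

arm_command(dp=[[0, 0, 0], [0, 0, 0], [0, 0, 0], [0, 0, 0], [0, 0, 0], [0, 0, 0], [0, 0, 0], [0, 0, 0], [0, 0, 0], [0, 0, 0]], rot=[[0, 0, 0], [0, 0, 0], [0, 0, 0], [0, 0, 0], [0, 0, 0], [0, 0, 0], [0, 0, 0], [0, 0, 0], [0, 0, 0], [0, 0, 0]], grip=[0.38, 0.32, 0.27, 0.23, 0.2, 0.17, 0.14, 0.1, 0.1, 0.1], force=14)

```text
clock: 5.88
tool_pos: [519.5, 136.1, 32.5]
tcp_rot: [[-0.042, -0.0, 0.999], [-0.999, 0.0, -0.042], [-0.0, -1.0, -0.0]]
wrist_force: [0.1, 0.4, -0.1]
opening: 0.1
```

arm_command(dp=[[0, 0, 0], [0, 0, 0], [0, -10, 0], [0, -20, 0], [0, -20, 0], [0, -20, 0], [0, -20, 0], [0, -10, 0], [0, 0, 0], [0, 0, 0], [0, 0, 0], [0, 0, 0]], rot=[[0, 0, 0], [0, 0, 0], [0, 0, 0], [0, 0, 0], [0, 0, 0], [0, 0, 0], [0, 0, 0], [0, 0, 0], [0, 0, 0], [0, 0, 0], [0, 0, 0], [0, 0, 0]], grip=[0.1, 0.1, 0.1, 0.1, 0.1, 0.1, 0.1, 0.1, 0.1, 0.1, 0.1, 0.1])

```text
clock: 6.88
tool_pos: [518.4, 136.0, 131.2]
tcp_rot: [[-0.042, -0.002, 0.999], [-0.999, -0.0, -0.042], [0.0, -1.0, -0.002]]
wrist_force: [-0.4, -0.2, -0.1]
opening: 0.097
```

Run:
```python
from h import *
im,W=cloud("side")
s=robot.get_state();t=s["tool_pos"];print(t,s["wrist_force"],s["opening"],s["clock"])
cv2.imwrite("pics/side2.png",cv2.resize(im[150:310,215:415],(750,600),interpolation=3)[:,:,::-1])
m=(np.hypot(W[...,0]-t[0],W[...,1]-t[1])<70)&(W[...,2]>t[2]-35)&(W[...,2]<t[2]-20)
print(m.sum(),cv2.minAreaRect(W[m][:,:2].astype(np.float32)),W[m].mean(0))
```

```text
[518.50299132 135.97408662 131.24617556] [ 0.02967508  0.57406747 -0.1633493 ] 0.10511739681113569 6.9333
0 ((0.0, 0.0), (0.0, 0.0), 0.0) [nan nan nan]<stdin>:6: RuntimeWarning: Mean of empty slice.
  ret = um.true_divide(
```

View pics/side2.png

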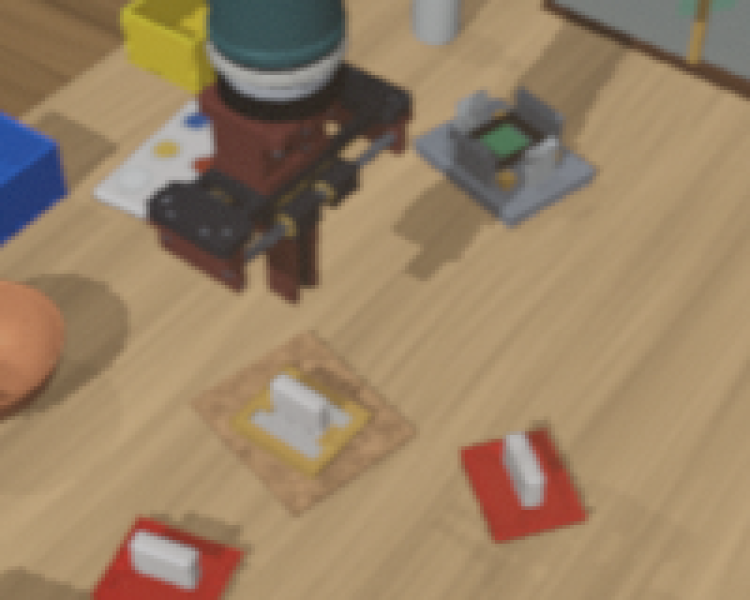

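The cover stayed on the mat (grip at px (300,403)), and the opening settled exactly at the commanded 0.1, so there was no real pinch. I'll regrasp, commanding fully shut with limited force.

arm_command(dp=[[0, 0, 0], [0, 20, 0], [0, 20, 0], [0, 20, 0], [0, 20, 0], [0, 12, 0], [0, 4, 0], [0, 2, 0], [0, 0, 0], [0, 0, 0], [0, 0, 0]], rot=[[0, 0, 0], [0, 0, 0], [0, 0, 0], [0, 0, 0], [0, 0, 0], [0, 0, 0], [0, 0, 0], [0, 0, 0], [0, 0, 0], [0, 0, 0], [0, 0, 0]], grip=[0.45, 0.45, 0.45, 0.45, 0.45, 0.45, 0.45, 0.45, 0.45, 0.45, 0.45])

```text
clock: 7.85
tool_pos: [520.3, 136.2, 35.3]
tcp_rot: [[-0.042, 0.002, 0.999], [-0.999, 0.0, -0.042], [-0.0, -1.0, 0.002]]
wrist_force: [-0.2, -0.5, -0.2]
opening: 0.447
```

arm_command(dp=[[0, 0, 0], [0, 0, 0], [0, 0, 0], [0, 0, 0], [0, 0, 0], [0, 0, 0], [0, 0, 0]], rot=[[0, 0, 0], [0, 0, 0], [0, 0, 0], [0, 0, 0], [0, 0, 0], [0, 0, 0], [0, 0, 0]], grip=[0.38, 0.32, 0.27, 0.23, 0.2, 0.2, 0.2])

```text
clock: 8.43
tool_pos: [519.5, 136.1, 34.5]
tcp_rot: [[-0.042, -0.0, 0.999], [-0.999, 0.0, -0.042], [-0.0, -1.0, -0.0]]
wrist_force: [0.3, 0.1, 0.2]
opening: 0.199
```

Run:
```python
from h import *
im,W=cloud("side")
s=robot.get_state();t=s["tool_pos"];print(t,s["wrist_force"],s["opening"],s["clock"])
cv2.imwrite("pics/side3.png",cv2.resize(im[200:290,240:360],(800,600),interpolation=3)[:,:,::-1])
```

```text
[519.4779498  136.13858963  34.46142532] [-0.08088254 -0.20183998  0.39032604] 0.20104433865040405 8.4833
```

View pics/side3.png

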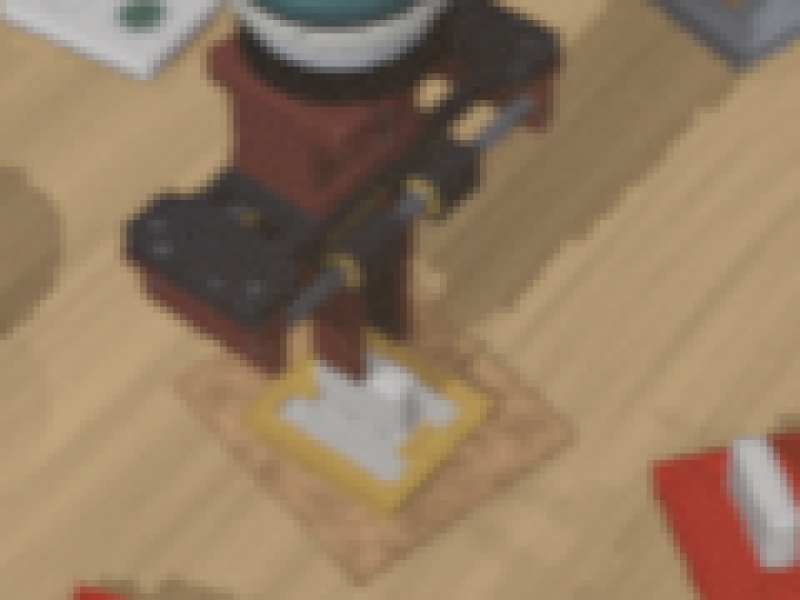

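The fingers straddle the bar (finger tip (340,370), bar (390,390)), so I'll shut fully at low force.

arm_command(dp=[[0, 0, 0], [0, 0, 0], [0, 0, 0], [0, 0, 0], [0, 0, 0], [0, 0, 0], [0, 0, 0], [0, 0, 0], [0, 0, 0]], rot=[[0, 0, 0], [0, 0, 0], [0, 0, 0], [0, 0, 0], [0, 0, 0], [0, 0, 0], [0, 0, 0], [0, 0, 0], [0, 0, 0]], grip=[0.15, 0.12, 0.1, 0.08, 0.05, 0.02, 0, 0, 0], force=14)

```text
clock: 9.23
tool_pos: [519.5, 136.1, 34.5]
tcp_rot: [[-0.042, -0.0, 0.999], [-0.999, 0.0, -0.042], [-0.0, -1.0, -0.0]]
wrist_force: [-0.1, 0.0, 0.2]
opening: 0.006
```

Fully closed with nothing between the fingers, so I'll measure where the fingers really are against the bar.

Run:
```python
from h import *
np.set_printoptions(suppress=True,precision=1,linewidth=150)
im,W=cloud("side");i2,W2=cloud("top")
m=(np.hypot(W[...,0]-519,W[...,1]-136)<60)&(W[...,2]>22)
hsv=cv2.cvtColor(im,cv2.COLOR_RGB2HSV)
white=m&(hsv[...,1]<50)&(hsv[...,2]>120)&(W[...,2]<60)
fing=m&(hsv[...,1]>60)&(W[...,2]<110)
for k,q in(("white",white),("fing",fing)):
    p=W[q];print(k,len(p),np.percentile(p,[2,25,50,75,98],axis=0))
p=W[fing]
for lo in range(20,110,10):
    q=p[(p[:,2]>=lo)&(p[:,2]<lo+10)]
    if len(q): print(lo,len(q),q.min(0),q.mean(0),q.max(0))
t=robot.get_state()["tool_pos"];print(proj("side",t),proj("side",t+np.array([0,0,-17.])),"bar",proj("side",[519,136.5,45]),proj("side",[519,136.5,15]))
v=np.hstack([im[200:290,240:360],i2[180:270,200:320]])
cv2.imwrite("pics/mix4.png",cv2.resize(v,(800,300),interpolation=2)[:,:,::-1])
```

```text
white 118 [[497.  132.1  23.5]
 [502.9 139.6  31.4]
 [511.6 141.7  40.4]
 [524.6 142.8  45.5]
 [537.1 145.   58.4]]
fing 116 [[507.6 128.9  57.5]
 [508.9 136.4  69.5]
 [510.2 143.7  81.3]
 [519.  145.4  93.4]
 [531.7 148.9 106.2]]
20 1 [538.2 142.9  26.7] [538.2 142.9  26.7] [538.2 142.9  26.7]
40 1 [542.  136.7  42.9] [542.  136.7  42.9] [542.  136.7  42.9]
50 2 [508.5 131.2  56.5] [508.7 133.   58.1] [508.9 134.8  59.7]
60 27 [507.5 129.4  60.1] [515.2 141.1  65.1] [531.7 146.   69.8]
70 24 [508.3 129.3  70.2] [516.  141.2  74.2] [530.7 146.1  78.8]
80 22 [507.9 129.3  80.4] [515.3 142.   84. ] [530.6 146.4  89.2]
90 26 [507.3 128.6  90. ] [511.7 140.8  94.6] [524.5 149.1  99.7]
100 13 [507.9 124.4 100.9] [511.6 143.1 104.3] [528.7 149.4 109.5]
[293.9 256.7] [294.1 260.7] bar [293.8 254.3] [294.2 261.4]
```

View pics/mix4.png

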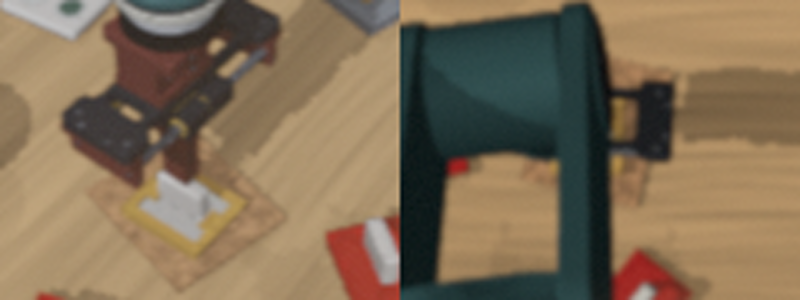

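Run:
```python
from h import *
np.set_printoptions(suppress=True,precision=2,linewidth=150)
print([a for a in dir(robot) if a[0]!='_'],robot.finger_overhang)
s=robot.get_state();print(s)
im,W=cloud("side")
print(W[236:262,294])
print(im[236:262,294])
```

```text
['IKError', 'finger_overhang', 'finish_job', 'get_state'] 17.0
{'clock': 9.3333, 'joints': array([  7.31,  27.79, 104.12,   0.01,  48.09,  99.72]), 'qvel': array([ 0.05, -0.07, -0.02, -0.05, -0.05,  0.01]), 'joint_torque': array([ -0.  , -50.11, -17.7 ,   0.  ,  -0.07,  -0.  ]), 'tool_pos': array([519.49, 136.14,  34.46]), 'tcp_rot': array([[-0.04, -0.  ,  1.  ],
       [-1.  ,  0.  , -0.04],
       [-0.  , -1.  , -0.  ]]), 'wrist_force': array([0.9 , 0.15, 0.17]), 'wrist_torque': array([ 0.  ,  0.01, -0.03]), 'opening': 0.006515210236739219}
[[492.23 162.73 156.96]
 [492.19 163.   153.7 ]
 [491.61 163.9  151.34]
 [490.5  165.42 149.87]
 [490.78 165.31 146.04]
 [493.6  162.22 137.8 ]
 [508.9  144.49 107.88]
 [509.05 144.55 104.06]
 [508.3  145.66 101.78]
 [507.08 147.32 100.33]
 [510.02 144.12  91.54]
 [510.13 144.23  87.69]
 [508.63 146.23  86.71]
 [509.03 146.    82.32]
 [509.89 145.23  77.07]
 [510.77 144.45  71.76]
 [509.74 145.9   69.9 ]
 [510.21 145.59  65.28]
 [510.02 146.06  61.85]
 [516.47 138.79  46.14]
 [513.43 142.58  47.91]
 [513.76 142.45  43.44]
 [513.36 143.17  40.31]
 [513.53 143.23  36.09]
 [514.87 141.93  29.63]
 [514.65 142.44  26.08]]
[[104  89  62]
 [130 113  77]
 [130 112  80]
 [112  98  74]
 [103  88  62]
 [ 81  65  49]
 [ 76  54  46]
 [ 78  54  44]
 [ 78  52  43]
 [ 80  57  46]
 [ 77  52  43]
 [ 77  54  44]
 [ 78  55  44]
 [ 83  57  45]
 [ 91  60  48]
 [ 94  62  51]
 [ 95  60  49]
 [101  70  61]
 [129 113 108]
 [169 163 162]
 [185 183 182]
 [177 175 174]
 [169 166 165]
 [168 165 163]
 [169 166 164]
 [168 164 163]]
```

The depth says the true fingertips are at z≈60, not the 17.5 implied by the reported pose, so tool height (or overhang) is off by about 42 mm. xy agrees. I'll trust the camera and check the offset against the earlier picture: tip pixel (292,230) at tool z 131.2.

Run:
```python
from h import *
for z in(114,135,145,150,155,160,165):print(z,proj("side",[510,143,z]))
for z in(45,50,55,60,65):print(z,proj("side",[510,143,z]))
W=np.load("top.npy");p=W[(abs(W[...,0]-450)<40)&(abs(W[...,1]-0)<60)];print("bench",np.nanmedian(p[:,2]))
```

```text
114 [293.9 239.8]
135 [293.6 234.1]
145 [293.4 231.3]
150 [293.3 229.9]
155 [293.2 228.5]
160 [293.2 227.1]
165 [293.1 225.7]
45 [295.  257.4]
50 [294.9 256.2]
55 [294.8 255. ]
60 [294.8 253.7]
65 [294.7 252.5]
bench -1.0179107662170819
```

arm_command(dp=[[0, -5, 0], [0, 0, 0], [0, 0, 0], [0, 0, 0], [0, 0, 0], [0, 0, 0]], rot=[[0, 0, 0], [0, 0, 0], [0, 0, 0], [0, 0, 0], [0, 0, 0], [0, 0, 0]], grip=[0.45, 0.45, 0.45, 0.45, 0.45, 0.45])

```text
clock: 9.88
tool_pos: [519.4, 136.1, 39.4]
tcp_rot: [[-0.042, -0.0, 0.999], [-0.999, 0.0, -0.042], [-0.0, -1.0, -0.0]]
wrist_force: [0.6, -0.3, -0.0]
opening: 0.416
```

Consistent: tip ≈ tool z + 21 ±3. I'll descend to about 8 mm above the plate, then feel for it.

arm_command(dp=[[0, 10, 0], [0, 10, 0], [0, 8, 0], [0, 6, 0], [0, 0, 0], [0, 0, 0], [0, 0, 0], [0, 0, 0]], rot=[[0, 0, 0], [0, 0, 0], [0, 0, 0], [0, 0, 0], [0, 0, 0], [0, 0, 0], [0, 0, 0], [0, 0, 0]], grip=[0.45, 0.45, 0.45, 0.45, 0.45, 0.45, 0.45, 0.45])

```text
clock: 10.55
tool_pos: [519.9, 136.2, 5.7]
tcp_rot: [[-0.042, 0.001, 0.999], [-0.999, 0.0, -0.042], [-0.0, -1.0, 0.001]]
wrist_force: [0.1, -1.1, -0.1]
opening: 0.449
```

arm_command(dp=[[0, 2, 0], [0, 1, 0], [0, 1, 0], [0, 0, 0], [0, 0, 0]], rot=[[0, 0, 0], [0, 0, 0], [0, 0, 0], [0, 0, 0], [0, 0, 0]], grip=[0.45, 0.45, 0.45, 0.45, 0.45])

```text
clock: 10.97
tool_pos: [519.5, 136.1, 1.5]
tcp_rot: [[-0.042, -0.0, 0.999], [-0.999, 0.0, -0.042], [-0.0, -1.0, -0.0]]
wrist_force: [-0.1, -0.5, 0.0]
opening: 0.454
```

arm_command(dp=[[0, 1, 0], [0, 1, 0], [0, 0, 0], [0, 0, 0]], rot=[[0, 0, 0], [0, 0, 0], [0, 0, 0], [0, 0, 0]], grip=[0.45, 0.45, 0.45, 0.45])

```text
clock: 11.3
tool_pos: [519.4, 136.1, -0.6]
tcp_rot: [[-0.042, -0.0, 0.999], [-0.999, 0.0, -0.042], [-0.0, -1.0, -0.0]]
wrist_force: [-0.3, 0.5, 0.3]
opening: 0.449
```

Run:
```python
from h import *
np.set_printoptions(suppress=True,precision=1,linewidth=150)
im,W=cloud("side")
s=robot.get_state();print(s["tool_pos"],s["wrist_force"],s["opening"])
for c in range(288,297,2):
    print(c); print(np.hstack([W[244:266,c],im[244:266,c]]))
```

```text
[519.5 136.1  -0.6] [-0.1 -0.6  0.1] 0.44726869396437385
288
[[498.7 179.  139.2  62.   55.   51. ]
 [498.2 179.8 136.5  61.   52.   45. ]
 [  nan   nan   nan  71.   62.   49. ]
 [502.4 175.7 122.7  74.   62.   47. ]
 [499.5 179.2 124.2  70.   60.   48. ]
 [497.9 181.3 123.6  67.   57.   46. ]
 [497.5 182.  120.8  87.   73.   48. ]
 [495.7 184.3 120.5  99.   85.   59. ]
 [496.8 183.4 115.2  91.   80.   69. ]
 [494.2 186.5 116.3  84.   79.   77. ]
 [494.  187.  113.1  89.   83.   80. ]
 [508.9 170.8  83.   83.   73.   69. ]
 [510.8 169.   75.9  77.   60.   51. ]
 [511.6 168.3  70.7  77.   53.   44. ]
 [512.8 167.4  65.   79.   54.   43. ]
 [513.1 167.3  60.6  89.   59.   48. ]
 [514.5 166.   54.2  96.   62.   52. ]
 [516.  164.7  47.7  99.   63.   53. ]
 [516.1 164.9  43.7  98.   63.   51. ]
 [517.7 163.5  37.   98.   63.   53. ]
 [516.5 165.1  35.4  99.   61.   50. ]
 [517.5 164.4  29.7 103.   67.   54. ]]
290
[[498.  172.6 133.6  67.   57.   46. ]
 [502.9 167.3 121.8  72.   61.   48. ]
 [501.5 169.2 120.8  72.   63.   52. ]
 [496.7 174.8 125.6  66.   57.   51. ]
 [496.8 175.  122.  
[... 2571 characters left out ...]
489.1 161.5 114.4  59.   51.   45. ]
 [487.  164.2 114.7  59.   51.   44. ]
 [488.9 162.2 107.7  62.   51.   44. ]
 [487.4 164.2 106.8  63.   51.   42. ]
 [528.4 115.8  27.8  86.   79.   71. ]
 [515.8 130.9  47.1 124.  120.  116. ]
 [513.7 133.7  47.2 148.  145.  144. ]
 [512.5 135.3  45.4 152.  148.  146. ]
 [509.4 139.3  47.5 151.  148.  147. ]
 [507.8 141.3  46.5 145.  142.  139. ]
 [507.4 142.   43.3 141.  138.  136. ]
 [507.9 141.6  38.5 158.  156.  154. ]
 [506.8 143.3  36.8 167.  163.  161. ]
 [508.3 141.7  29.9 167.  164.  162. ]
 [507.6 142.7  27.3 165.  163.  161. ]
 [507.7 142.8  23.  166.  163.  161. ]
 [510.5 139.8  13.6 166.  163.  161. ]
 [509.4 141.4  11.8 169.  166.  165. ]]
```

arm_command(dp=[[0, 1, 0], [0, 1, 0], [0, 0, 0], [0, 0, 0]], rot=[[0, 0, 0], [0, 0, 0], [0, 0, 0], [0, 0, 0]], grip=[0.45, 0.45, 0.45, 0.45])

```text
clock: 11.68
tool_pos: [519.4, 136.1, -2.6]
tcp_rot: [[-0.042, -0.0, 0.999], [-0.999, 0.0, -0.042], [-0.0, -1.0, -0.0]]
wrist_force: [0.3, -0.2, 0.4]
opening: 0.45
```

arm_command(dp=[[0, 1, 0], [0, 0, 0], [0, 0, 0]], rot=[[0, 0, 0], [0, 0, 0], [0, 0, 0]], grip=[0.45, 0.45, 0.45])

```text
clock: 11.93
tool_pos: [519.5, 136.1, -2.8]
tcp_rot: [[-0.042, 0.0, 0.999], [-0.999, 0.0, -0.042], [-0.0, -1.0, 0.0]]
wrist_force: [-1.7, -1.0, 7.8]
opening: 0.448
```

arm_command(dp=[[0, 1, 0], [0, 0, 0], [0, 0, 0]], rot=[[0, 0, 0], [0, 0, 0], [0, 0, 0]], grip=[0.45, 0.45, 0.45])

```text
clock: 12.18
tool_pos: [519.6, 136.1, -2.9]
tcp_rot: [[-0.042, 0.001, 0.999], [-0.999, 0.0, -0.042], [-0.0, -1.0, 0.001]]
wrist_force: [-4.3, -0.3, 19.3]
opening: 0.45
```

Contact: the tips are on the plate (z=15) at tool z≈−2.7, so the tip is at tool z + 17.7. I'll back off and pinch.

arm_command(dp=[[0, -2.2, 0], [0, 0, 0], [0, 0, 0], [0, 0, 0], [0, 0, 0], [0, 0, 0], [0, 0, 0], [0, 0, 0], [0, 0, 0], [0, 0, 0]], rot=[[0, 0, 0], [0, 0, 0], [0, 0, 0], [0, 0, 0], [0, 0, 0], [0, 0, 0], [0, 0, 0], [0, 0, 0], [0, 0, 0], [0, 0, 0]], grip=[0.45, 0.38, 0.32, 0.27, 0.24, 0.21, 0.19, 0.17, 0.15, 0.13], force=12)

```text
clock: 13.02
tool_pos: [519.4, 136.1, -2.4]
tcp_rot: [[-0.042, -0.0, 0.999], [-0.999, 0.0, -0.042], [-0.0, -1.0, -0.0]]
wrist_force: [0.1, -0.4, -0.1]
opening: 0.159
```

arm_command(dp=[[0, 0, 0], [0, 0, 0], [0, 0, 0], [0, 0, 0], [0, 0, 0], [0, 0, 0]], rot=[[0, 0, 0], [0, 0, 0], [0, 0, 0], [0, 0, 0], [0, 0, 0], [0, 0, 0]], grip=[0.1, 0.05, 0, 0, 0, 0])

```text
clock: 13.52
tool_pos: [519.5, 136.1, -2.3]
tcp_rot: [[-0.042, -0.0, 0.999], [-0.999, 0.0, -0.042], [-0.0, -1.0, -0.0]]
wrist_force: [-0.3, -0.2, -0.9]
opening: 0.159
```

Pinched at 0.159 (14 mm). I'll lift, turn to the cell's yaw and cross over.

arm_command(dp=[[0, -5, 0], [0, -10, 0], [0, -20, 0], [0, -20, 0], [0, -20, 0], [0, -15, 0], [0, -10, 0], [0, 0, 0], [0, 0, 0], [0, 0, 0], [0, 0, 0], [0, 0, 0], [0, 0, 0]], rot=[[0, 0, 0], [0, 0, 0], [0, 0, 0], [0, 0, 0], [0, 0, 0], [0, 0, 0], [0, 0, 0], [0, 0, 0], [0, 0, 0], [0, 4.7, 0], [0, 4.8, 0], [0, 4.7, 0], [0, 0, 0]], grip=[0, 0, 0, 0, 0, 0, 0, 0, 0, 0, 0, 0, 0])

```text
clock: 14.6
tool_pos: [518.4, 136.0, 96.4]
tcp_rot: [[-0.289, -0.003, 0.957], [-0.957, -0.0, -0.289], [0.001, -1.0, -0.002]]
wrist_force: [-0.2, -0.3, -0.9]
opening: 0.158
```

arm_command(dp=[[10, 0, 4.1], [20, 0, 8.3], [25, 0, 10.3], [25, 0, 10.3], [25, 0, 10.3], [25, 0, 10.3], [25, 0, 10.3], [25, 0, 10.3], [25, 0, 10.3], [25, 0, 10.3], [25, 0, 10.3], [25, 0, 10.3], [20, 0, 8.3], [10, 0, 4.5], [0, 0, 0], [0, 0, 0], [0, 0, 0], [0, 0, 0]], rot=[[0, 0, 0], [0, 0, 0], [0, 0, 0], [0, 0, 0], [0, 0, 0], [0, 0, 0], [0, 0, 0], [0, 0, 0], [0, 0, 0], [0, 0, 0], [0, 0, 0], [0, 0, 0], [0, 0, 0], [0, 0, 0], [0, 0, 0], [0, 0, 0], [0, 0, 0], [0, 0, 0]], grip=[0, 0, 0, 0, 0, 0, 0, 0, 0, 0, 0, 0, 0, 0, 0, 0, 0, 0])

```text
clock: 16.1
tool_pos: [553.1, -196.1, 97.4]
tcp_rot: [[-0.284, -0.001, 0.959], [-0.959, 0.001, -0.284], [-0.001, -1.0, -0.001]]
wrist_force: [-0.6, 0.8, -1.6]
opening: 0.161
```

Run:
```python
from h import *
im,W=cloud("side")
s=robot.get_state();t=s["tool_pos"];print(t,s["wrist_force"],s["opening"],s["clock"],np.round(s["tcp_rot"],3))
cv2.imwrite("pics/side5.png",cv2.resize(im[110:230,270:430],(800,600),interpolation=3)[:,:,::-1])
R=s["tcp_rot"];
m=(np.hypot(W[...,0]-t[0],W[...,1]-t[1])<75)&(W[...,2]>t[2]+3)&(W[...,2]<t[2]+24)
p=W[m];q=(p-t)@R
print(len(p),cv2.minAreaRect(p[:,:2].astype(np.float32)),np.percentile(q,[1,50,99],axis=0))
a=np.abs(q[:,0])<30
print(np.median(p[:,2]))
```

```text
[ 553.29956101 -196.13042754   97.54498328] [-0.14877388 -0.34039346 -1.12386076] 0.15826659954622008 16.15 [[-0.284 -0.001  0.959]
 [-0.959  0.001 -0.284]
 [-0.    -1.    -0.001]]
284 ((553.6145629882812, -195.1416015625), (68.80693054199219, 81.48703002929688), 74.76264953613281) [[-34.40873905 -23.40057196 -40.32630706]
 [-14.20767205 -17.26870297 -14.45424193]
 [ 31.82726188  -8.52149704  39.38863158]]
114.8267545469268
```

View pics/side5.png

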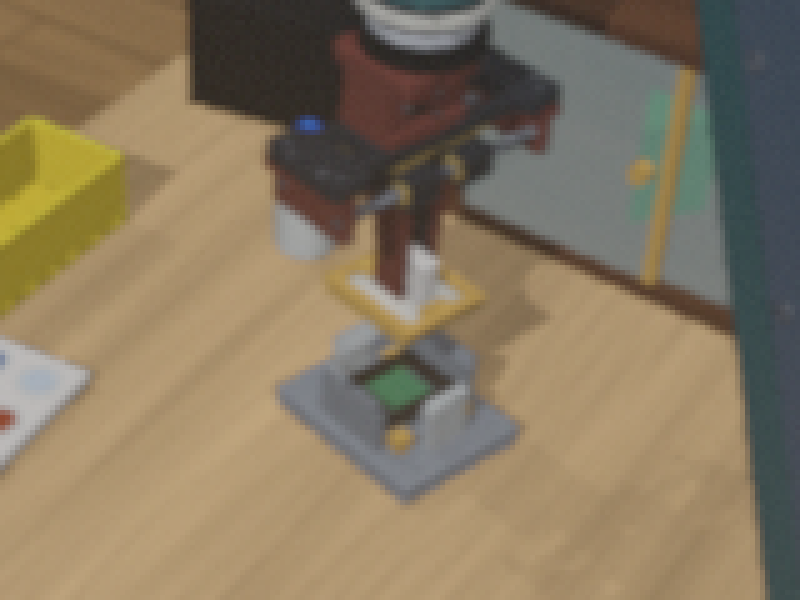

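The cover hangs level, aligned above the cell (cover (410,290), cell (400,400)). A small correction of +1.4 and +0.7 is needed, then down to just above the guides.

arm_command(dp=[[1.4, 10, 0.7], [0, 15, 0], [0, 10, 0], [0, 7, 0], [0, 4, 0], [0, 0, 0], [0, 0, 0], [0, 0, 0], [0, 0, 0], [0, 0, 0]], rot=[[0, 0.5, 0], [0, 0, 0], [0, 0, 0], [0, 0, 0], [0, 0, 0], [0, 0, 0], [0, 0, 0], [0, 0, 0], [0, 0, 0], [0, 0, 0]], grip=[0, 0, 0, 0, 0, 0, 0, 0, 0, 0], force=15)

```text
clock: 16.98
tool_pos: [554.4, -199.4, 52.2]
tcp_rot: [[-0.294, 0.001, 0.956], [-0.956, -0.0, -0.294], [0.0, -1.0, 0.001]]
wrist_force: [0.4, 0.2, -1.0]
opening: 0.16
```

Run:
```python
from h import *
im,W=cloud("side")
s=robot.get_state();t=s["tool_pos"];print(t,s["wrist_force"],s["opening"],s["clock"])
R=s["tcp_rot"]
m=(np.hypot(W[...,0]-t[0],W[...,1]-t[1])<75)&(W[...,2]>t[2]+8)&(W[...,2]<t[2]+26)
q=(W[m]-t)@R
print(m.sum(),cv2.minAreaRect(W[m][:,:2].astype(np.float32)),np.percentile(q,[1,50,99],axis=0))
cv2.imwrite("pics/side6.png",cv2.resize(im[150:230,290:400],(800,582),interpolation=3)[:,:,::-1])
```

```text
[ 554.28205701 -199.33301607   52.12413154] [ 0.27489897  0.24200266 -0.60033455] 0.16118452431723077 17.0333
275 ((553.91552734375, -199.36767578125), (68.4500961303711, 82.64564514160156), 73.2287368774414) [[-33.87688273 -25.05678043 -40.41176711]
 [-13.30567495 -17.68857962 -13.26143785]
 [ 32.45586871  -9.56019143  39.67608896]]
```

View pics/side6.png

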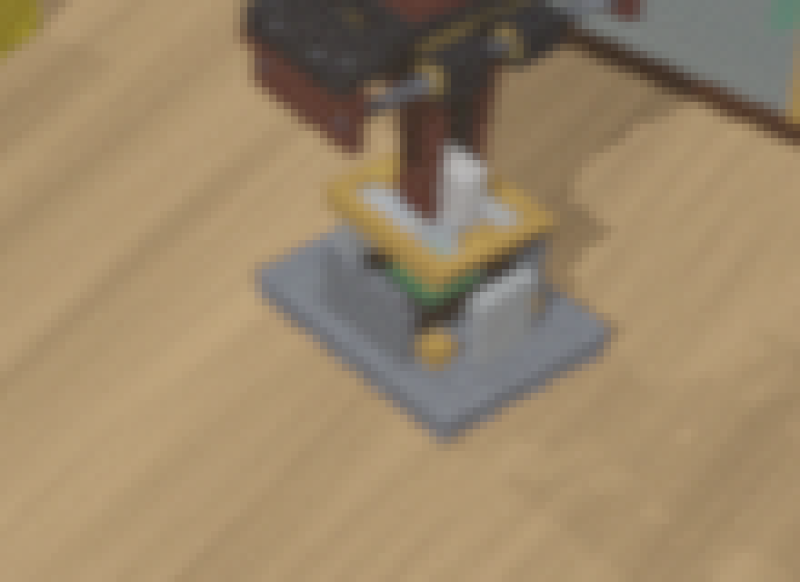

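The cover is just over the guides, about 1.5 mm too far toward −y (measured cover (553.9,−199.4), cell (553.1,−197.4)). I'll correct that and lower it into the guides.

arm_command(dp=[[-1.5, 0, -1.1], [0, 2, 0], [0, 2, 0], [0, 2, 0], [0, 2, 0], [0, 0, 0], [0, 0, 0], [0, 0, 0], [0, 0, 0]], rot=[[0, 0, 0], [0, 0, 0], [0, 0, 0], [0, 0, 0], [0, 0, 0], [0, 0, 0], [0, 0, 0], [0, 0, 0], [0, 0, 0]], grip=[0, 0, 0, 0, 0, 0, 0, 0, 0])

```text
clock: 17.78
tool_pos: [553.4, -197.4, 43.7]
tcp_rot: [[-0.294, 0.0, 0.956], [-0.956, 0.0, -0.294], [-0.0, -1.0, 0.0]]
wrist_force: [-0.8, 0.8, -1.3]
opening: 0.163
```

arm_command(dp=[[0, 1, 0], [0, 1, 0], [0, 1, 0], [0, 1, 0], [0, 0, 0], [0, 0, 0]], rot=[[0, 0, 0], [0, 0, 0], [0, 0, 0], [0, 0, 0], [0, 0, 0], [0, 0, 0]], grip=[0, 0, 0, 0, 0, 0])

```text
clock: 18.28
tool_pos: [553.3, -197.3, 39.5]
tcp_rot: [[-0.294, -0.0, 0.956], [-0.956, 0.0, -0.294], [-0.0, -1.0, -0.0]]
wrist_force: [-0.4, -0.5, -1.1]
opening: 0.156
```

arm_command(dp=[[0, 1, 0], [0, 1, 0], [0, 1, 0], [0, 1, 0], [0, 0, 0], [0, 0, 0]], rot=[[0, 0, 0], [0, 0, 0], [0, 0, 0], [0, 0, 0], [0, 0, 0], [0, 0, 0]], grip=[0, 0, 0, 0, 0, 0])

```text
clock: 18.78
tool_pos: [553.5, -197.4, 35.6]
tcp_rot: [[-0.294, 0.0, 0.956], [-0.956, 0.0, -0.294], [-0.0, -1.0, 0.0]]
wrist_force: [1.0, -0.2, -0.5]
opening: 0.161
```

arm_command(dp=[[0, 1, 0], [0, 1, 0], [0, 1, 0], [0, 1, 0], [0, 0, 0], [0, 0, 0]], rot=[[0, 0, 0], [0, 0, 0], [0, 0, 0], [0, 0, 0], [0, 0, 0], [0, 0, 0]], grip=[0, 0, 0, 0, 0, 0])

```text
clock: 19.28
tool_pos: [553.5, -197.5, 31.8]
tcp_rot: [[-0.294, 0.0, 0.956], [-0.956, -0.0, -0.294], [0.0, -1.0, 0.0]]
wrist_force: [-0.6, -0.5, 2.2]
opening: 0.163
```

arm_command(dp=[[0, 1, 0], [0, 1, 0], [0, 1, 0], [0, 0, 0], [0, 0, 0]], rot=[[0, 0, 0], [0, 0, 0], [0, 0, 0], [0, 0, 0], [0, 0, 0]], grip=[0, 0, 0, 0, 0])

```text
clock: 19.7
tool_pos: [553.6, -197.5, 28.7]
tcp_rot: [[-0.294, 0.0, 0.956], [-0.956, -0.0, -0.294], [0.0, -1.0, 0.0]]
wrist_force: [0.5, 0.1, 3.7]
opening: 0.162
```

arm_command(dp=[[0, 1, 0], [0, 1, 0], [0, 0, 0], [0, 0, 0]], rot=[[0, 0, 0], [0, 0, 0], [0, 0, 0], [0, 0, 0]], grip=[0, 0, 0, 0])

```text
clock: 20.03
tool_pos: [553.6, -197.5, 26.9]
tcp_rot: [[-0.294, 0.0, 0.956], [-0.956, -0.0, -0.294], [0.0, -1.0, 0.001]]
wrist_force: [1.4, 0.2, 5.3]
opening: 0.16
```

arm_command(dp=[[0, 1, 0], [0, 1, 0], [0, 0, 0], [0, 0, 0]], rot=[[0, 0, 0], [0, 0, 0], [0, 0, 0], [0, 0, 0]], grip=[0, 0, 0, 0])

```text
clock: 20.37
tool_pos: [552.8, -197.3, 24.6]
tcp_rot: [[-0.294, -0.001, 0.956], [-0.956, 0.0, -0.294], [-0.0, -1.0, -0.001]]
wrist_force: [-1.4, -0.9, 4.6]
opening: 0.158
```

arm_command(dp=[[0, 1, 0], [0, 0, 0], [0, 0, 0]], rot=[[0, 0, 0], [0, 0, 0], [0, 0, 0]], grip=[0, 0, 0])

```text
clock: 20.62
tool_pos: [553.0, -197.3, 23.6]
tcp_rot: [[-0.294, -0.001, 0.956], [-0.956, 0.0, -0.294], [-0.0, -1.0, -0.001]]
wrist_force: [-1.0, -0.1, 5.6]
opening: 0.161
```

arm_command(dp=[[0, 1, 0], [0, 0, 0], [0, 0, 0]], rot=[[0, 0, 0], [0, 0, 0], [0, 0, 0]], grip=[0, 0, 0])

```text
clock: 20.87
tool_pos: [553.2, -197.4, 22.8]
tcp_rot: [[-0.294, -0.0, 0.956], [-0.956, 0.0, -0.294], [-0.0, -1.0, -0.0]]
wrist_force: [-0.8, 0.7, 6.5]
opening: 0.159
```

arm_command(dp=[[0, 1, 0], [0, 0, 0], [0, 0, 0]], rot=[[0, 0, 0], [0, 0, 0], [0, 0, 0]], grip=[0, 0, 0])

```text
clock: 21.12
tool_pos: [553.2, -197.3, 21.9]
tcp_rot: [[-0.294, -0.0, 0.956], [-0.956, 0.0, -0.294], [-0.0, -1.0, -0.0]]
wrist_force: [-2.1, -0.1, 7.7]
opening: 0.157
```

arm_command(dp=[[0, 1, 0], [0, 0, 0], [0, 0, 0]], rot=[[0, 0, 0], [0, 0, 0], [0, 0, 0]], grip=[0, 0, 0])

```text
clock: 21.37
tool_pos: [553.3, -197.4, 21.1]
tcp_rot: [[-0.294, -0.0, 0.956], [-0.956, 0.0, -0.294], [-0.0, -1.0, -0.0]]
wrist_force: [-2.5, 0.1, 10.0]
opening: 0.157
```

The slope is now about 2 N/mm, which matches the gasket, so the clips appear to have passed at tool z≈25 (the x jump and the force dip). I'll press 1 mm more, then check.

arm_command(dp=[[0, 1, 0], [0, 0.5, 0], [0, 0, 0], [0, 0, 0], [0, 0, 0]], rot=[[0, 0, 0], [0, 0, 0], [0, 0, 0], [0, 0, 0], [0, 0, 0]], grip=[0, 0, 0, 0, 0])

```text
clock: 21.78
tool_pos: [553.3, -197.4, 19.9]
tcp_rot: [[-0.294, 0.0, 0.956], [-0.956, -0.0, -0.294], [0.0, -1.0, 0.0]]
wrist_force: [-2.6, 1.2, 12.5]
opening: 0.161
```

Run:
```python
from h import *
im,W=cloud("side")
s=robot.get_state();t=s["tool_pos"];print(t,s["wrist_force"],s["wrist_torque"],s["opening"],s["clock"])
R=s["tcp_rot"];hsv=cv2.cvtColor(im,cv2.COLOR_RGB2HSV)
m=(np.hypot(W[...,0]-t[0],W[...,1]-t[1])<60)&(W[...,2]>28)&(W[...,2]<46)&(hsv[...,1]>90)&(hsv[...,0]>10)&(hsv[...,0]<30)&(hsv[...,2]>90)
p=W[m];print(len(p),np.percentile(p[:,2],[10,50,90]));A=np.c_[p[:,:2]-t[:2],np.ones(len(p))];print("plane",np.linalg.lstsq(A,p[:,2],rcond=None)[0])
cv2.imwrite("pics/side7.png",cv2.resize(im[150:230,290:400],(800,582),interpolation=3)[:,:,::-1])
```

```text
[ 553.34017924 -197.39508205   19.93170543] [-2.72428134  0.73591123 11.75193404] [0.18932096 0.5970255  0.01313675] 0.16015460441975865 21.8333
55 [33.77585852 38.12110536 39.83689339]
plane [ 1.66047461e-02 -1.47417021e-02  3.79136541e+01]
```

View pics/side7.png

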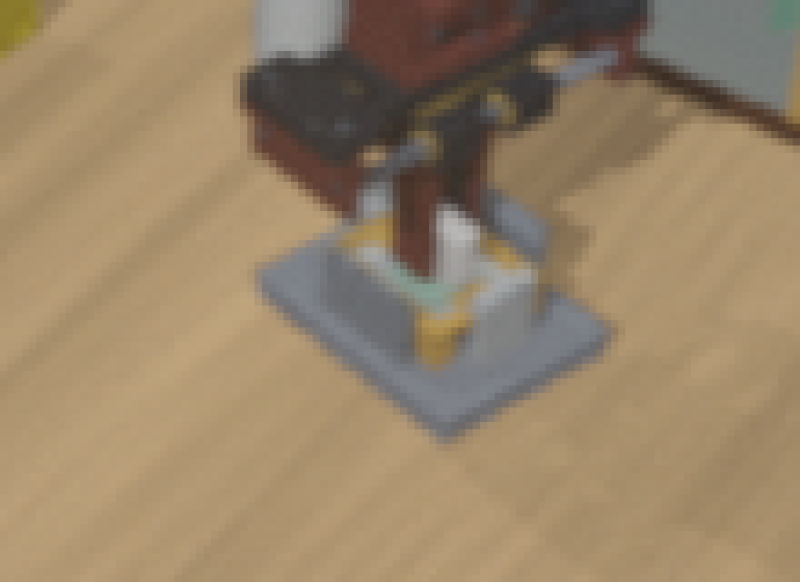

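The picture shows the cover seated between the guides, with the near clip's nose over the frame edge (500,275). The plate top is at 37.9 mm, so the underside is about 28 mm, or 2 mm above the stops. It is level to about 0.02 rad, and the push is about 12 N on the gasket's 2 N/mm slope. I'll hand it in.

arm_command(dp=[[0, 0.3, 0], [0, 0, 0], [0, 0, 0], [0, 0, 0], [0, 0, 0]], rot=[[0, 0, 0], [0, 0, 0], [0, 0, 0], [0, 0, 0], [0, 0, 0]], grip=[0, 0, 0, 0, 0])

```text
clock: 22.25
tool_pos: [553.4, -197.4, 19.7]
tcp_rot: [[-0.294, 0.0, 0.956], [-0.956, -0.0, -0.294], [-0.0, -1.0, 0.0]]
wrist_force: [-2.4, 0.6, 12.8]
opening: 0.157
```

```bash
python3 -c "
from station import robot
print(robot.finish_job())"
```

```text
the job is handed in; nothing more can be done
None
```

I lifted the brass-framed cover by its grip at a 12–15 N pinch setting, lowered it between the cell's guides and pressed it down. I handed the job in at about 22 s with the gripper still pressing at about 12.8 N. No verdict is reported.

**Last checks:**
- **Height and tilt:** the depth picture puts the cover's underside about 2 mm above the hard stops, level to about 0.02 rad.
- **Centring and yaw:** by the tool's pose, it is centred within about 1 mm and turned about 0.5° from the cell.
- **Gasket:** squeezed about 6 mm, judging by both the height and the force.

**Not confirmed or not matching:**
- **Snap:** I didn't see the sharp drop itself. The highest push I read before it was about 6.5 N, not the 10–18 N expected, probably because I only read the force every few rows. I take it as snapped because the force dipped and the tool jumped sideways about 1 mm at the expected height. After that the force rose at roughly the gasket's 2 N per mm. One clip shows over the frame in the last picture; the other I did not see clearly.
- **Fingertip height:** the first two grasps closed above the grip. The fingertips were really about 35 mm higher than the reported tool position and stated overhang imply. I found this from the depth picture, then by touching the plate, and worked from the measured offset after that.
- **Side force:** about 2.5 N along x remains. It was in the same proportion as when I first touched the plate on the mat, so I put it down to the arm flexing.

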